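# Change the block of a block heater and load a vial

## Robot

A 7-joint arm with a two-finger parallel gripper is mounted at the origin on a cart in front of the work surface, level with it; the furniture and walls round the work are solid. World frame = base frame: x ahead of the robot, y to its left, z up, the work surface at z = 0. Lengths are in m, angles in rad, forces in N, time in s.
With the tool pointing down it reaches from about 0.35 to 0.9 m from the base axis. Payload 19.9 kg.
Tool frame: the origin (TCP) lies on the centre line of the jaws, within the pads' length; the fingertips stand 19 mm ahead of it and the grasp point (between the pads) is the TCP; z points along the fingers, y is the line along which they close (so a half turn about z gives the same grasp; the last joint's range is limited). The gripper opens to 94 mm and grips with 3 to 60 N. Pads are 16 mm wide; open, the fingers measure 119 mm over their backs; the gripper's body (75 mm by 177 mm) begins 78 mm behind the grasp point.
Start: joints at [-1.375, 0.417, -0.01, 1.614, 0.005, 1.111, -0.053], TCP at [0.147, 0.607, 0.224] pointing down, gripper open.
Joint ranges: [-2.81, 2.81], [-0.39, 2.02], [-1.27, 1.25], [0.06, 2.57], [-1.19, 4.33], [0.19, 2], [-2.82, 2.82]. Speed limits (rad/s): [1.89, 1.89, 2.39, 2.39, 3.01, 3.01, 3.01].

## Interface

Orientations are given as a rotation vector (axis times angle).
In Python, from workcell import readout, eyes, workorder gives the robot as it stands.
- The arm moves only by the shell command python3 -m handwheel 'ROWS' [FORCE]. ROWS is JSON, a list of rows, each a list of 7 numbers: the turn, a rotation vector about the tool's x, y, z in degrees, then the shift along the tool's x, y, z in mm, then the gripper command: -1 is shut, 1 is fully open, values between are in proportion. In form: [[ax, ay, az, tx, ty, tz, fingers], ...]. A call has 1 to 5 rows; each row is the pose to reach, as a shift and turn from the pose commanded when the call began, along the tool's axes at that moment; what a row does not reach only later rows make up. A row lasts 1/8 s, in which the tool goes at most 62.5 mm and 10.7 degrees, less where a joint would pass 70% of its speed; a pose out of reach is approached as far as the arm can. A call with a gripper value outside its range is refused whole. The fingers move at their own pace and stop on an object; FORCE is the grip in N (left out, the last holds). Time passes only in rows, so rows that repeat a pose let the fingers close. It gives the time, the measured TCP pose, the force, the opening and the grip force at its end, in the units of the state.
- readout.get_state(): the state, without advancing time (a new reading comes with each control period).
- eyes.grab_frame(name): name is "scene" or "top"; returns a dict with "color" (384x512x3 uint8, red, green, blue), "fx", "fy", "cx", "cy" (pixels), "D" ([k1, k2, p1, p2, k3] as OpenCV has them; the pictures are not rectified), "rvec" (rotation vector, rad) and "tvec" (3), from world to camera coordinates, as OpenCV has them. Camera axes: x right, y down, z forward; pixel columns grow to the right and rows downward; lengths in m; the calibration is good to about 2 mm. A picture is of the moment at which its call begins. There is no depth.
- workorder.close_job(): hands the job in; it is judged then, once.
The state is a dict: "t": time; "q": joint angles; "joint_vel": joint speeds; "joint_efforts": joint torques, N m; "eef_pos": TCP position; "tool_rot": TCP orientation; "ft_force": force on the tool from outside, world axes, zero at the start; "torque": the same for the moment, N m; "width": finger opening in m; "grasp_force": force on a finger pad.
Only numpy, scipy, OpenCV 4.12 (cv2) and the standard library are available. Lean on these libraries where they do the work, as an engineer would, in place of code of your own. Each camera call takes 0.05 s, during which the arm holds its last target. There are 200 camera calls.

## Task

The block heater is set up for small tubes: lift the blue tube block out of its well and stand it on the cutting board, then plug the bare aluminium vial block into the well, keyway over the locating pin, and press it down against the spring clip until it is fully home on the well floor. Then stand the glass vial in one of the vial block's holes, all the way down. Keep the vial upright, and leave the other things on the worktop and in the tray where they are.

Things in the scene. Friction and masses are not known exactly. Their poses are not given: they have to be found in the camera images.
- heater: bench-top block heater, white housing 200 x 150 mm, grey sloping control panel on its front (-x) side, fixed; origin: centre of its underside on the worktop, x to its rear, y left, z up. Flat deck 75 mm above the worktop; a rectangular well, 73 mm (x) by 63 mm (y) and 30 mm deep, opens in it
- well (a point): centre of the well's floor (30 mm in +x of the heater's origin, 45 mm above the worktop); axes as the heater's
- pin (a point): top of the locating pin: an upright 8 mm steel pin with a round top 3 mm below the deck, on the well's rear (+x) wall at y = 0, standing 5 mm into the well; an orange dot on the deck marks that side
- clip_nose (a point): nose of the steel spring clip in the middle of the well's front (-x) wall, 18 mm above the floor, 4 mm into the well when empty. It presses a block to the rear wall with about 8 N, so a block must be pushed down and pulled out against roughly 10 N of friction
- tube_block: blue block, 70 (x) x 60 (y) x 60 (z) mm, about 0.4 kg, twelve 11 mm holes in its top; starts home in the well, 30 mm of it above the deck. Origin: centre of its underside, z up. A vertical keyway 12 mm wide and 7 mm deep runs down the middle of its +x face (orange dot on top beside it) and fits over the pin, so its x lies along the heater's x. Bottom edges rounded 4 mm
- vial_block: bare aluminium block, outside, keyway and dot as the tube block's, 70 x 60 x 60 mm, about 0.4 kg; starts upright in the tray, turned up to 90 degrees either way. Origin: centre of its underside, z up. Four round holes, 23 mm wide, 28 mm deep, open in its top at x = -18.5 or 11.5 mm, y = -14 or 14 mm in its frame. Goes into the well with its x along the heater's x
- vial: clear glass vial with a white snap cap, 19 mm thick, 56 mm tall, 14 g; origin: centre of its underside, z up. It starts standing in the tray. In a hole of the vial block it goes 28 mm deep and 28 mm of it stand out.
- cutting_board: pale cutting board, 160 (x) x 230 (y) x 9 mm, fixed, lying flat; origin: centre of its underside. Its y axis points roughly to the robot (-x of the world); half a potato lies on its -y part, the middle of its +y half (for instance x = 0, y = 55 mm in its frame) is free
- tray: grey tray, 220 (x) x 160 (y) x 14 mm, 3 mm floor and walls, fixed; origin: centre of its underside. It holds the vial block, the vial and a petri dish.
- petri_dish: petri dish with lid, 90 mm wide, 16 mm tall, in the tray, a bystander; origin: centre of its underside
- potato_half: half potato, 65 x 85 x 39 mm, on the cutting board, a bystander; origin: centre of its underside
- beaker_small: glass beaker, 78 mm wide, 94 mm tall, left of the heater, a bystander; origin: centre of its underside
- timer: white clockwork timer with a red dial, 63 x 60 x 68 mm, right of the heater, a bystander; origin: centre of its underside
- wash_bottle: wash bottle with red cap, 66 x 93 x 206 mm, at the back, a bystander; origin: centre of its underside
There are look-alikes about, which are no part of the job. There is more than one size of the vial; the one meant has the size given above.

How it is judged:
By the outcome, as a careful person would: the job done as asked, in the order asked, and still so for the second after the job is handed in, with the robot touching nothing.
It also fails if it takes over 72 s, if anything falls off the work surface, if the arm or the gripper's body presses on something with over 40 N, if the wrist force passes 120 N, or if a joint passes its speed limit or range.

## Working session

There is one attempt and no reset: what is moved stays moved. The work goes in short steps, Python scripts to look and compute and a shell command to move; the robot and the scene stay as the last step left them, time stands still between calls to the robot, and variables do not carry over. Pictures are saved under pics/ and viewed, at most 10 in all, crops included, and the job is handed in when it is done.

```bash
mkdir -p pics; ls
python3 - <<'E'
from workcell import readout, eyes
import cv2
s=readout.get_state(); print({k:s[k] for k in('t','eef_pos','tool_rot','width','ft_force')})
for n in('scene','top'):
    f=eyes.grab_frame(n); cv2.imwrite(f'pics/{n}0.png',f['color'][:,:,::-1]); 
    print(n,{k:f[k] for k in f if k!='color'})
a=cv2.imread('pics/scene0.png');b=cv2.imread('pics/top0.png')
for n,i in(('s',a),('t',b)): cv2.imwrite(f'pics/{n}0b.png',cv2.resize(i,(800,600),interpolation=cv2.INTER_CUBIC))
E
```

```text
pics
{'t': 0.0, 'eef_pos': array([0.14712817, 0.60707659, 0.22383197]), 'tool_rot': array([-3.72633235e-01, -3.11932588e+00,  1.89121569e-03]), 'width': 0.09405242272489427, 'ft_force': array([-0.32056172, -0.54096597, -0.18842244])}
scene {'fx': 361.03635304416576, 'fy': 361.03635304416576, 'cx': 256.63639154044716, 'cy': 183.8338338728335, 'D': array([0.03073462, 0.        , 0.        , 0.        , 0.        ]), 'rvec': array([ 1.93750905, -0.60893693,  0.36871702]), 'tvec': array([-0.46345148,  0.21177427,  0.91058512])}
top {'fx': 425.41284966616786, 'fy': 425.41284966616786, 'cx': 252.46830204797672, 'cy': 191.9659356139097, 'D': array([-0.06820982,  0.        ,  0.        ,  0.        ,  0.        ]), 'rvec': array([ 2.18726071, -2.13329769,  0.13498728]), 'tvec': array([-0.02730596,  0.54605012,  1.22621447])}
```

View pics/s0b.png

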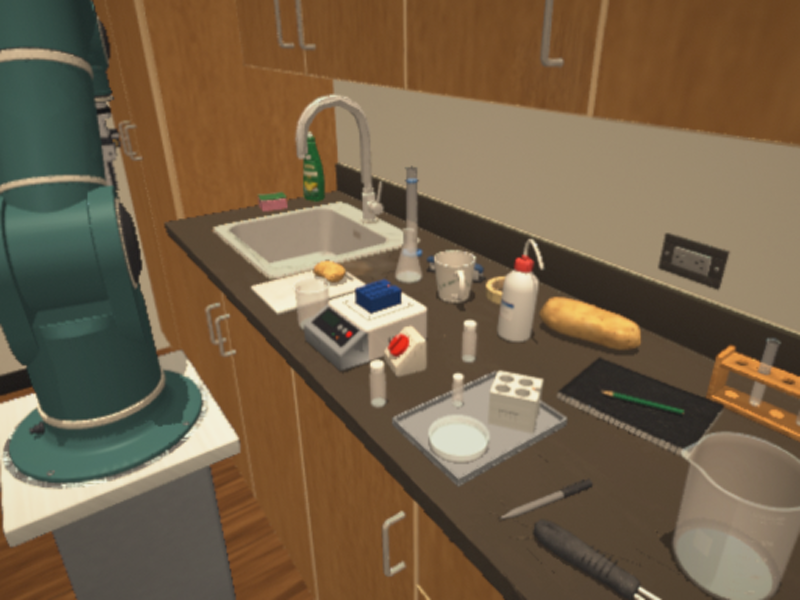

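View pics/t0b.png

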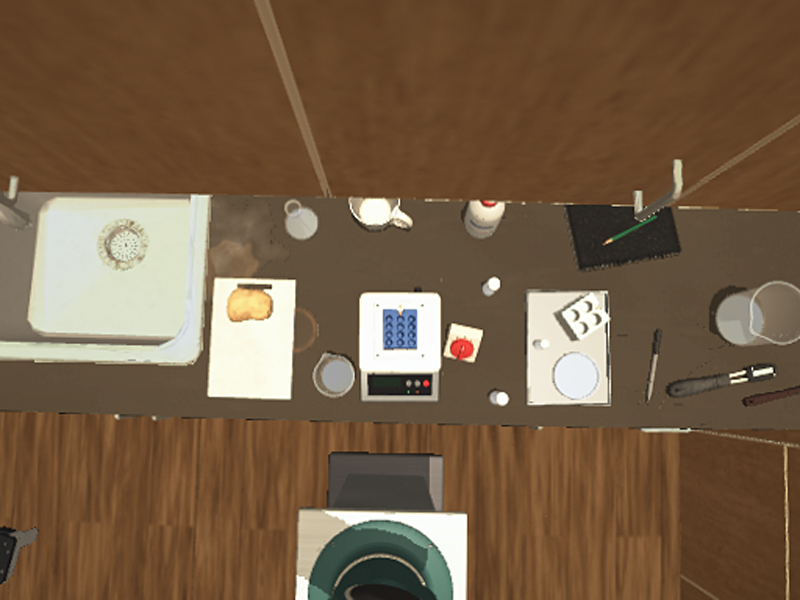

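The scene view shows the heater with the blue block and, to its right, the tray with vial block, a short vial and the dish. Candidates for the vial in the 800x600 top view: tray vial (541,344), and taller look-alikes on the worktop at (491,286) and (499,398). By the description I choose the short one in the tray. Next I take close crops and measure.

```bash
cat > h.py <<'E'
import numpy as np, cv2
from scipy.spatial.transform import Rotation as R
from workcell import readout, eyes
def ray(f,p):
    K=np.array([[f['fx'],0,f['cx']],[0,f['fy'],f['cy']],[0,0,1]])
    n=cv2.undistortPoints(np.array(p,float).reshape(-1,1,2),K,f['D']).reshape(-1,2)
    Rm=cv2.Rodrigues(f['rvec'])[0]
    d=np.c_[n,np.ones(len(n))]@Rm
    return -Rm.T@f['tvec'].ravel(),d
def plane(f,p,z):
    c,d=ray(f,p); return c+d*((z-c[2])/d[:,2])[:,None]
def proj(f,P):
    K=np.array([[f['fx'],0,f['cx']],[0,f['fy'],f['cy']],[0,0,1]])
    return cv2.projectPoints(np.array(P,float).reshape(-1,1,3),f['rvec'],f['tvec'],K,f['D'])[0].reshape(-1,2)
def comps(m,amin=3):
    n,l,s,c=cv2.connectedComponentsWithStats(m.astype('uint8'))
    return [(s[i],c[i],l==i) for i in range(1,n) if s[i][4]>=amin]
E
python3 - <<'E'
from h import *
np.set_printoptions(precision=4,suppress=True)
f=eyes.grab_frame('top');im=f['color'];g=eyes.grab_frame('scene')
hsv=cv2.cvtColor(im,cv2.COLOR_RGB2HSV).astype(int);H,S,V=[hsv[...,i] for i in range(3)]
blue=(H>100)&(H<130)&(S>110)&(V>50); blue[:,:235]=0;blue[:,285:]=0
for s,c,m in comps(blue,60):
    r=cv2.minAreaRect(np.argwhere(m)[:,::-1].astype(np.float32));print('blue',s,c,r,plane(f,[r[0]],.105))
org=(H>5)&(H<28)&(S>90)&(V>120);
for s,c,m in comps(org,1):
    if 185<c[1]<262 and 225<c[0]<400: print('orange',s[4],c,plane(f,[c],.075),plane(f,[c],.063))
bl=(H>100)&(H<130)&(S>60)
c1=cv2.resize(im[180:265,330:400],None,fx=6,fy=6,interpolation=cv2.INTER_CUBIC)[:510]
a=cv2.resize(im[182:262,225:290],None,fx=5.5,fy=5.5,interpolation=cv2.INTER_CUBIC)
a=np.pad(a,((0,510-a.shape[0]),(0,0),(0,0)))
cv2.imwrite('pics/crop1.png',np.hstack([c1,a])[:,:,::-1])
b=cv2.resize(g['color'][225:315,240:370],None,fx=6,fy=6,interpolation=cv2.INTER_CUBIC)
cv2.imwrite('pics/crop2.png',b[:,:,::-1])
for n,p in dict(tray=[[527,291],[608,291],[609,405],[527,405]],board=[[214,278],[296,279],[293,399],[208,398]]).items():
    print(n,plane(f,np.array(p)*.64,.012))
print('decoys',plane(f,np.array([[491,286],[499,398]])*.64,.07))
E
```

```text
blue [246 198  20  25 265] [254.9396 210.8717] ((255.5, 210.0), (24.0, 19.0), 90.0) [[ 0.4876 -0.0232  0.105 ]]
orange 1 [256. 196.] [[ 0.5301 -0.024   0.075 ]] [[ 0.5315 -0.0241  0.063 ]]
orange 2 [256.  200.5] [[ 0.5172 -0.0243  0.075 ]] [[ 0.5184 -0.0244  0.063 ]]
orange 11 [296.     216.6364] [[ 0.4739 -0.1392  0.075 ]] [[ 0.4747 -0.1404  0.063 ]]
orange 1 [289. 218.] [[ 0.4695 -0.1193  0.075 ]] [[ 0.4703 -0.1203  0.063 ]]
orange 2 [288.  220.5] [[ 0.4624 -0.1165  0.075 ]] [[ 0.463  -0.1176  0.063 ]]
orange 1 [302. 220.] [[ 0.4647 -0.1564  0.075 ]] [[ 0.4654 -0.1578  0.063 ]]
orange 2 [296.  222.5] [[ 0.4572 -0.1394  0.075 ]] [[ 0.4579 -0.1406  0.063 ]]
orange 1 [288. 225.] [[ 0.4496 -0.1167  0.075 ]] [[ 0.4501 -0.1178  0.063 ]]
orange 3 [301. 227.] [[ 0.4448 -0.1538  0.075 ]] [[ 0.4453 -0.1552  0.063 ]]
orange 1 [291. 228.] [[ 0.4413 -0.1254  0.075 ]] [[ 0.4418 -0.1265  0.063 ]]
orange 4 [296.  229.5] [[ 0.4374 -0.1396  0.075 ]] [[ 0.4378 -0.1409  0.063 ]]
orange 1 [293. 230.] [[ 0.4358 -0.1311  0.075 ]] [[ 0.4362 -0.1323  0.063 ]]
orange 2 [283.  238.5] [[ 0.4111 -0.1032  0.075 ]] [[ 0.4113 -0.1041  0.063 ]]
orange 1 [267. 250.] [[ 0.3777 -0.0586  0.075 ]] [[ 0.3776 -0.0591  0.063 ]]
tray [[ 0.5731 -0.2699  0.012 ]
 [ 0.5772 -0.4289  0.012 ]
 [ 0.3574 -0.4284  0.012 ]
 [ 0.3544 -0.2705  0.012 ]]
board [[0.5832 0.3378 0.012 ]
 [0.5852 0.1779 0.012 ]
 [0.3551 0.1741 0.012 ]
 [0.3522 0.3365 0.012 ]]
decoys [[ 0.5725 -0.1912  0.07  ]
 [ 0.3678 -0.2075  0.07  ]]
```

View pics/crop1.png

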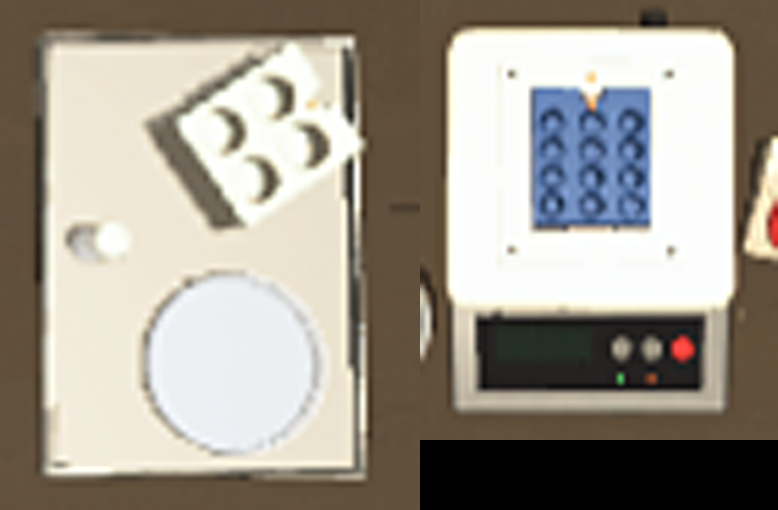

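View pics/crop2.png

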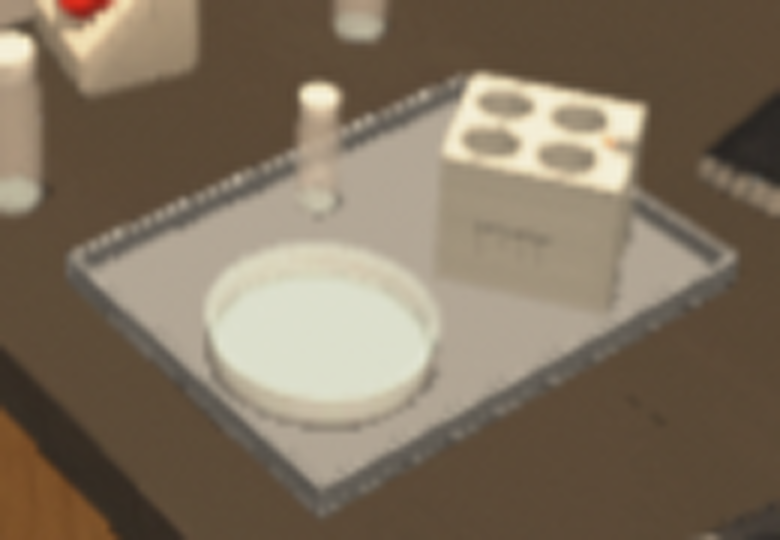

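Crops confirm it: the tray vial (cap at crop1 (112,240)) is short, with the tall look-alikes outside. The vial block's top has corners at crop1 (182,122), (245,228), (362,145), (290,45), dot at (315,103), so its +x points right and up in the picture. The tube block is square with the heater.

Run:
```python
from h import *
np.set_printoptions(precision=4,suppress=True)
f=eyes.grab_frame('top');g=eyes.grab_frame('scene')
P=lambda u,o,k:np.array(u)/k+np.array(o)-.5+.5/k
c=plane(f,P([[182,122],[245,228],[362,145],[290,45],[315,103]],(330,180),6),.063);print('vb corners',c,c[:4].mean(0))
h=plane(f,P([[275,97],[227,130],[310,145],[260,180]],(330,180),6),.063);print('holes',h,h.mean(0))
d=(h[0]-h[1]+h[2]-h[3])/2;print('yaw',np.degrees(np.arctan2(d[1],d[0])),np.linalg.norm(d))
e=(c[3]-c[0]+c[2]-c[1])/2;print('yaw edges',np.degrees(np.arctan2(e[1],e[0])),np.linalg.norm(e))
print('vial top',plane(f,P([[112,240]],(330,180),6),.059))
# scene vial cap, dot, holes
Q=lambda u:P(u,(240,225),6)
print('scene: vial cap',plane(g,Q([[320,97]]),.058),'base',plane(g,Q([[320,205]]),.003))
h=plane(g,Q([[505,105],[492,142],[580,119],[567,157]]),.063);print('holes',h,h.mean(0))
d=(h[2]-h[0]+h[3]-h[1])/2;print('yaw',np.degrees(np.arctan2(d[1],d[0])),np.linalg.norm(d))
q=P([[450-420,305],[733-420,305],[532-420,88],[650-420,88],[650-420,228],[532-420,228]],(225,182),5.5)
print('deck',plane(f,q[:2],.075),'blk',plane(f,q[2:],.105),plane(f,q[2:],.105).mean(0))
s=readout.get_state();M=R.from_rotvec(s['tool_rot']).as_matrix();print(M,s['q'])
```

```text
vb corners [[ 0.5276 -0.3257  0.063 ]
 [ 0.477  -0.3561  0.063 ]
 [ 0.5185 -0.4138  0.063 ]
 [ 0.5665 -0.3789  0.063 ]
 [ 0.5384 -0.3909  0.063 ]] [ 0.5224 -0.3686  0.063 ]
holes [[ 0.5409 -0.3713  0.063 ]
 [ 0.5242 -0.3476  0.063 ]
 [ 0.5179 -0.3882  0.063 ]
 [ 0.5004 -0.3636  0.063 ]] [ 0.5209 -0.3677  0.063 ]
yaw -54.69210631325752 0.029594326424112794
yaw edges -54.05471748073069 0.06852788116120952
vial top [[ 0.47   -0.2924  0.059 ]]
scene: vial cap [[ 0.4716 -0.2937  0.058 ]] base [[ 0.4728 -0.2947  0.003 ]]
holes [[ 0.5248 -0.3475  0.063 ]
 [ 0.5025 -0.3633  0.063 ]
 [ 0.5425 -0.3722  0.063 ]
 [ 0.5195 -0.3876  0.063 ]] [ 0.5223 -0.3676  0.063 ]
yaw -54.6627379408325 0.030026167372190493
deck [[ 0.4115  0.0466  0.075 ]
 [ 0.4151 -0.0989  0.075 ]] blk [[ 0.5215  0.007   0.105 ]
 [ 0.523  -0.0527  0.105 ]
 [ 0.4522 -0.0542  0.105 ]
 [ 0.4507  0.0051  0.105 ]] [ 0.4868 -0.0237  0.105 ]
[[-0.9719  0.2356 -0.0001]
 [ 0.2356  0.9719 -0.0005]
 [ 0.     -0.0005 -1.    ]] [-1.3745  0.4176 -0.0103  1.6138  0.0047  1.1107 -0.053 ]
```

```bash
cat >> h.py <<'E'
def togo(xyz,yang):
    """offset in tool axes (mm) and z turn (deg) to put TCP at xyz, pointing down, tool y at world angle yang"""
    s=readout.get_state();M=R.from_rotvec(s['tool_rot']).as_matrix()
    y=np.radians(yang);Y=np.array([np.cos(y),np.sin(y),0]);Z=np.array([0,0,-1.]);T=np.c_[np.cross(Y,Z),Y,Z]
    print('t',s['t'],'pos',s['eef_pos'].round(4),'turn',np.degrees(R.from_matrix(M.T@T).as_rotvec()).round(2),'shift',(1e3*M.T@(np.array(xyz)-s['eef_pos'])).round(1),'F',s['ft_force'].round(1),'w',round(s['width'],4),'q7',s['q'][6].round(2))
E
python3 -m handwheel '[[0,0,-8,-40,-44,0,1],[0,0,-15,-80,-89,0,1],[0,0,-15,-120,-133,0,1],[0,0,-15,-160,-178,0,1],[0,0,-15,-200,-222,0,1]]'
python3 -c "
from h import *
togo([.487,-.0234,.18],91.4)"
```

```text
t: 0.92
eef_pos: [0.29, 0.3427, 0.2246]
tool_rot: [-0.037, 3.141, 0.001]
ft_force: [1.2, 0.1, 0.2]
width: 0.0942
grasp_force: 0.0
t 0.925 pos [0.29   0.3427 0.2246] turn [ 0.02  0.01 -0.03] shift [-188.2 -370.7   44.5] F [1.2 0.1 0.2] w 0.0942 q7 0.67
```

```bash
python3 -m handwheel '[[0,0,0,-26,-52,5,1],[0,0,0,-52,-104,10,1],[0,0,0,-78,-156,15,1],[0,0,0,-104,-208,20,1],[0,0,0,-130,-260,25,1]]'
python3 -m handwheel '[[0,0,0,-19,-37,10,1],[0,0,0,-38,-74,20,1],[0,0,0,-58,-110,30,1],[0,0,0,-58,-110,40,1],[0,0,0,-58,-110,40,1]]'
python3 -c "
from h import *
togo([.487,-.0234,.098],91.4)
f=eyes.grab_frame('top');g=eyes.grab_frame('scene')
a=cv2.resize(f['color'][160:270,200:310],(440,440),interpolation=2);b=cv2.resize(g['color'][140:250,170:280],(360,440),interpolation=2)
cv2.imwrite('pics/g1.png',np.hstack([a,b])[:,:,::-1])"
```

```text
t: 1.55
eef_pos: [0.4262, 0.086, 0.1997]
tool_rot: [-0.038, 3.14, 0.001]
ft_force: [0.9, 1.0, 0.2]
width: 0.0943
grasp_force: 0.0
t: 2.17
eef_pos: [0.4855, -0.0205, 0.1589]
tool_rot: [0.038, -3.14, 0.0]
ft_force: [0.4, 0.4, -0.1]
width: 0.0937
grasp_force: 0.0
t 2.175 pos [ 0.4855 -0.0205  0.1589] turn [-0.01 -0.09 -0.02] shift [-1.5 -3.  60.9] F [ 0.4  0.4 -0.1] w 0.0937 q7 1.72
```

View pics/g1.png

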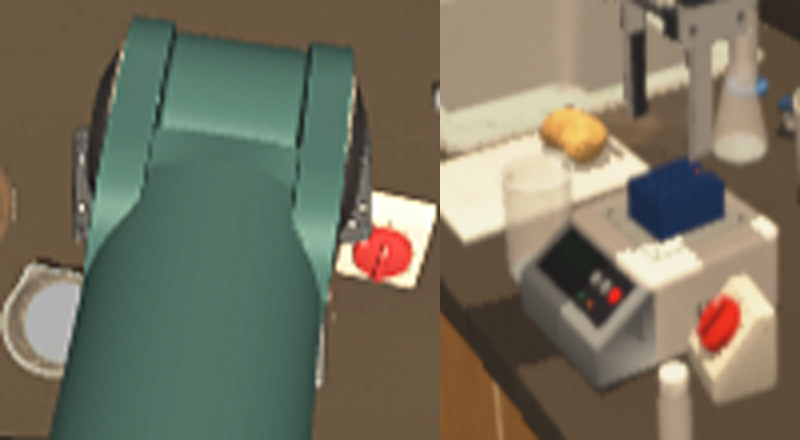

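Gripper stands above and around the blue block (right view: fingers at ~(640,70),(700,120), block at (676,195)).

```bash
python3 -m handwheel '[[0,0,0,0,0,15,1],[0,0,0,0,0,30,1],[0,0,0,0,0,40,1],[0,0,0,0,0,40,1]]'
python3 -c "
from h import *
togo([.487,-.0234,.097],91.4)"
```

```text
t: 2.78
eef_pos: [0.4856, -0.0209, 0.1186]
tool_rot: [0.038, -3.14, 0.001]
ft_force: [0.4, -0.8, 0.7]
width: 0.0937
grasp_force: 0.0
t 2.775 pos [ 0.4856 -0.0209  0.1186] turn [-0.03 -0.09 -0.03] shift [-1.3 -2.5 21.6] F [ 0.4 -0.8  0.7] w 0.0937 q7 1.76
```

```bash
python3 -m handwheel '[[0,0,0,-1,-2.5,14,1],[0,0,0,-1,-2.5,21,1],[0,0,0,-1,-2.5,21,1],[0,0,0,-1,-2.5,21,0.2],[0,0,0,-1,-2.5,21,0.2]]' 45
python3 -m handwheel '[[0,0,0,0,0,0,0.1],[0,0,0,0,0,0,0.1],[0,0,0,0,0,0,0.1],[0,0,0,0,0,0,0.1],[0,0,0,0,0,0,0.1]]' 45
```

```text
t: 3.4
eef_pos: [0.4874, -0.0233, 0.0988]
tool_rot: [-0.038, 3.141, 0.0]
ft_force: [0.2, 0.8, 0.4]
width: 0.0777
grasp_force: 0.0
t: 4.03
eef_pos: [0.4873, -0.0237, 0.0987]
tool_rot: [-0.037, 3.141, -0.001]
ft_force: [-0.3, -5.0, 6.3]
width: 0.0598
grasp_force: 45.0
```

```bash
python3 -m handwheel '[[0,0,0,0,0,-8,-0.2],[0,0,0,0,0,-16,-0.2],[0,0,0,0,0,-28,-0.2],[0,0,0,0,0,-45,-0.2],[0,0,0,0,0,-60,-0.2]]' 50
python3 -c "
from h import *
togo([.414,.257,.16],90.7)
f=eyes.grab_frame('top');g=eyes.grab_frame('scene')
b=cv2.resize(g['color'][140:250,170:280],(440,440),interpolation=2)
cv2.imwrite('pics/g2.png',b[:,:,::-1])"
```

```text
t: 4.65
eef_pos: [0.4872, -0.0233, 0.1599]
tool_rot: [-0.038, 3.141, 0.0]
ft_force: [0.8, -0.7, -5.1]
width: 0.0598
grasp_force: 50.0
t 4.65 pos [ 0.4872 -0.0233  0.1599] turn [0.01 0.03 0.67] shift [ 6.65e+01  2.82e+02 -1.00e-01] F [ 0.8 -0.7 -5.1] w 0.0598 q7 1.73
```

View pics/g2.png

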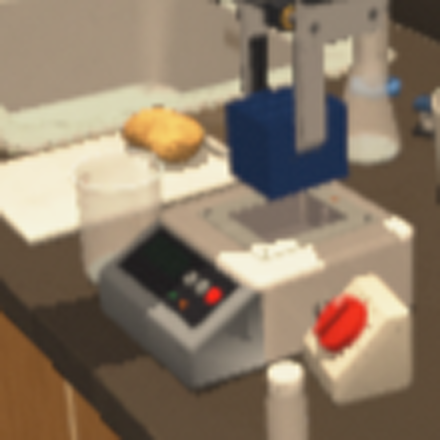

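The block is free of the well (at (288,140)), upright in the jaws.

```bash
python3 -m handwheel '[[0,0,0,6,35,-25,-0.2],[0,0,0.7,18,90,-30,-0.2],[0,0,0.7,34,150,-30,-0.2],[0,0,0.7,50,210,-30,-0.2],[0,0,0.7,66,265,-30,-0.2]]'
python3 -m handwheel '[[0,0,0,0,17,0,-0.2],[0,0,0,0,17,35,-0.2],[0,0,0,0,17,70,-0.2],[0,0,0,0,17,100,-0.2],[0,0,0,0,17,115,-0.2]]'
python3 -c "
from h import *
togo([.414,.257,.063],90.7)"
```

```text
t: 5.38
eef_pos: [0.4137, 0.242, 0.1884]
tool_rot: [0.019, -3.141, -0.0]
ft_force: [0.7, 0.1, -5.0]
width: 0.0594
grasp_force: 50.0
t: 6.0
eef_pos: [0.4144, 0.2561, 0.0721]
tool_rot: [0.018, -3.14, 0.002]
ft_force: [-0.8, -0.6, -4.5]
width: 0.0594
grasp_force: 50.0
t 6.0 pos [0.4144 0.2561 0.0721] turn [-0.09 -0.08 -0.06] shift [0.3 0.9 9.1] F [-0.8 -0.6 -4.5] w 0.0594 q7 1.11
```

```bash
python3 -m handwheel '[[0,0,0,0,0,5,-0.2],[0,0,0,0,0,8,-0.2],[0,0,0,0,0,9,-0.2],[0,0,0,0,0,9,-0.2]]'
```

```text
t: 6.5
eef_pos: [0.4149, 0.2572, 0.0649]
tool_rot: [-0.019, 3.141, 0.001]
ft_force: [0.6, -0.8, -5.1]
width: 0.0597
grasp_force: 50.0
```

```bash
python3 -m handwheel '[[0,0,0,0,0,2,-0.2],[0,0,0,0,0,3,-0.2],[0,0,0,0,0,3,-0.2]]'
```

```text
t: 6.88
eef_pos: [0.4149, 0.2572, 0.0626]
tool_rot: [-0.018, 3.141, 0.001]
ft_force: [-7.7, -5.1, 25.8]
width: 0.0593
grasp_force: 50.0
```

```bash
python3 -m handwheel '[[0,0,0,0,0,-0.7,-0.2],[0,0,0,0,0,-0.7,0.6],[0,0,0,0,0,-0.7,1],[0,0,0,0,0,-0.7,1],[0,0,0,0,0,-0.7,1]]'
python3 -m handwheel '[[0,0,0,0,0,-20,1],[0,0,0,0,0,-60,1],[0,0,0,0,0,-120,1]]'
python3 -c "
from h import *
togo([.523,-.3697,.16],35.3)
f=eyes.grab_frame('top');g=eyes.grab_frame('scene')
b=cv2.resize(g['color'][140:250,140:250],(440,440),interpolation=2)
cv2.imwrite('pics/g3.png',b[:,:,::-1])"
```

```text
t: 7.5
eef_pos: [0.4147, 0.257, 0.0621]
tool_rot: [-0.019, 3.141, -0.0]
ft_force: [-0.0, -0.4, 0.8]
width: 0.0936
grasp_force: 0.0
t: 7.88
eef_pos: [0.4139, 0.2565, 0.1826]
tool_rot: [0.019, -3.14, 0.003]
ft_force: [0.3, 0.5, 0.2]
width: 0.0943
grasp_force: 0.0
t 7.875 pos [0.4139 0.2565 0.1826] turn [-1.600e-01 -5.000e-02  5.538e+01] shift [-101.7 -627.4   23.6] F [0.3 0.5 0.2] w 0.0943 q7 1.04
```

View pics/g3.png

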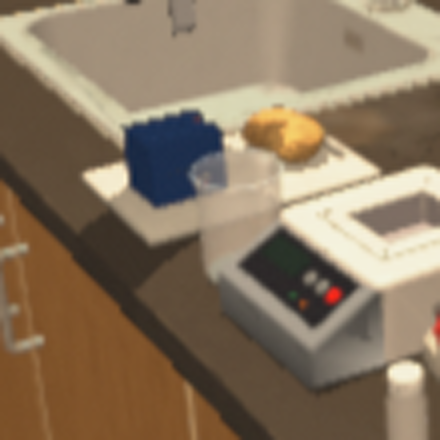

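The blue block stands on the board's near part (at (173,158)), clear of the potato. On to the vial block.

```bash
python3 -m handwheel '[[0,0,10,-10,-60,0,1],[0,0,20,-20,-120,0,1],[0,0,30,-29,-180,0,1],[0,0,40,-39,-240,0,1],[0,0,50,-49,-300,0,1]]'
python3 -c "
from h import *
togo([.523,-.3697,.14],35.3)"
```

```text
t: 8.6
eef_pos: [0.4672, -0.0442, 0.1823]
tool_rot: [1.318, 2.851, 0.001]
ft_force: [1.2, 1.3, 0.0]
width: 0.0938
grasp_force: 0.0
t 8.6 pos [ 0.4672 -0.0442  0.1823] turn [0.04 0.01 5.06] shift [-284.1 -168.3   42.3] F [1.2 1.3 0. ] w 0.0938 q7 0.89
```

```bash
python3 -m handwheel '[[0,0,5,-50,-30,0,1],[0,0,5,-100,-60,0,1],[0,0,5,-150,-90,0,1],[0,0,5,-200,-120,5,1],[0,0,5,-245,-148,15,1]]'
python3 -m handwheel '[[0,0,0,-36,-17,15,1],[0,0,0,-36,-17,25,1],[0,0,0,-36,-17,25,1]]'
python3 -c "
from h import *
togo([.523,-.3697,.057],35.3)"
```

```text
t: 9.22
eef_pos: [0.5149, -0.3267, 0.1669]
tool_rot: [1.434, 2.795, -0.0]
ft_force: [0.4, 0.2, -0.2]
width: 0.0939
grasp_force: 0.0
t: 9.6
eef_pos: [0.5214, -0.3631, 0.1412]
tool_rot: [-1.433, -2.794, -0.0]
ft_force: [0.9, 0.2, -1.0]
width: 0.0941
grasp_force: 0.0
t 9.6 pos [ 0.5214 -0.3631  0.1412] turn [-0.04 -0.1   0.38] shift [-6.5 -2.5 84.2] F [ 0.9  0.2 -1. ] w 0.0941 q7 1.51
```

```bash
python3 -m handwheel '[[0,0,0.4,-6.5,-2.5,20,1],[0,0,0.4,-6.5,-2.5,45,1],[0,0,0.4,-6.5,-2.5,65,1],[0,0,0.4,-6.5,-2.5,83,1],[0,0,0.4,-6.5,-2.5,83,1]]'
python3 -c "
from h import *
togo([.523,-.3697,.057],35.3)"
```

```text
t: 10.22
eef_pos: [0.5231, -0.3701, 0.0579]
tool_rot: [-1.443, -2.788, 0.0]
ft_force: [0.6, -1.0, -0.1]
width: 0.0941
grasp_force: 0.0
t 10.225 pos [ 0.5231 -0.3701  0.0579] turn [-0.05 -0.09 -0.02] shift [0.4 0.2 0.9] F [ 0.6 -1.  -0.1] w 0.0941 q7 1.56
```

```bash
python3 -m handwheel '[[0,0,0,0,0,0.5,0.2],[0,0,0,0,0,0.5,0.1],[0,0,0,0,0,0.5,0],[0,0,0,0,0,0.5,-0.2],[0,0,0,0,0,0.5,-0.2]]' 50
python3 -m handwheel '[[0,0,0,0,0,0,-0.2],[0,0,0,0,0,0,-0.2],[0,0,0,0,0,-30,-0.2],[0,0,0,0,0,-80,-0.2],[0,0,0,0,0,-120,-0.2]]' 50
python3 -c "
from h import *
togo([.4872,-.0235,.175],91.4)"
```

```text
t: 10.85
eef_pos: [0.524, -0.3705, 0.0591]
tool_rot: [1.443, 2.79, 0.0]
ft_force: [0.8, 3.6, 6.6]
width: 0.0596
grasp_force: 50.0
t: 11.48
eef_pos: [0.5231, -0.3706, 0.1799]
tool_rot: [-1.444, -2.789, 0.001]
ft_force: [0.5, -0.3, -5.3]
width: 0.0593
grasp_force: 50.0
t 11.475 pos [ 0.5231 -0.3706  0.1799] turn [-2.000e-02 -3.000e-02 -5.615e+01] shift [304.2 171.    4.9] F [ 0.5 -0.3 -5.3] w 0.0593 q7 1.49
```

```bash
python3 -m handwheel '[[0,0,-10,50,28,0,-0.2],[0,0,-20,100,56,0,-0.2],[0,0,-30,150,84,0,-0.2],[0,0,-40,200,112,0,-0.2],[0,0,-50,250,141,0,-0.2]]'
python3 -c "
from h import *
togo([.4872,-.0235,.175],91.4)"
```

```text
t: 12.1
eef_pos: [0.4934, -0.0833, 0.1784]
tool_rot: [-0.121, -3.139, 0.0]
ft_force: [1.5, 0.2, -5.3]
width: 0.06
grasp_force: 50.0
t 12.1 pos [ 0.4934 -0.0833  0.1784] turn [-0.01 -0.03 -5.8 ] shift [10.7 59.2  3.4] F [ 1.5  0.2 -5.3] w 0.06 q7 1.74
```

```bash
python3 -m handwheel '[[0,0,-6,10,50,10,-0.2],[0,0,-6,10.7,59,25,-0.2],[0,0,-6,10.7,59,33,-0.2],[0,0,-6,10.7,59,33,-0.2]]'
python3 -c "
from h import *
togo([.4872,-.0235,.150],91.4)
g=eyes.grab_frame('scene')
b=cv2.resize(g['color'][165:245,195:275],(600,600),interpolation=2)
cv2.imwrite('pics/g4.png',b[:,:,::-1])
# expected pixels (in crop) of block corners if centred at TCP, top z TCP+.0039
s=readout.get_state();p=s['eef_pos'];a=np.radians(1.4);Rz=np.array([[np.cos(a),-np.sin(a)],[np.sin(a),np.cos(a)]])
for z in(p[2]+.0039,p[2]-.0561):
  for c in((-35,-30),(35,-30),(35,30),(-35,30)):
    q=p[:2]+Rz@np.array(c)/1e3; print(c,round(z,3),((proj(g,[q[0],q[1],z])[0]-[195,165]+.5)*7.5).round(1))
"
```

```text
t: 12.6
eef_pos: [0.4881, -0.0269, 0.1451]
tool_rot: [0.031, -3.14, 0.001]
ft_force: [0.6, 0.5, -5.6]
width: 0.0599
grasp_force: 50.0
t 12.6 pos [ 0.4881 -0.0269  0.1451] turn [-0.05 -0.07 -0.27] shift [ 0.9  3.4 -4.9] F [ 0.6  0.5 -5.6] w 0.0599 q7 1.73
(-35, -30) 0.149 [313.7  99.6]
(35, -30) 0.149 [462.5  55.2]
(35, 30) 0.149 [377.3   9.4]
(-35, 30) 0.149 [231.7  50.3]
(-35, -30) 0.089 [319.3 239.4]
(35, -30) 0.089 [464.5 191.4]
(35, 30) 0.089 [381.1 141.3]
(-35, 30) 0.089 [239.  185.7]
```

View pics/g4.png

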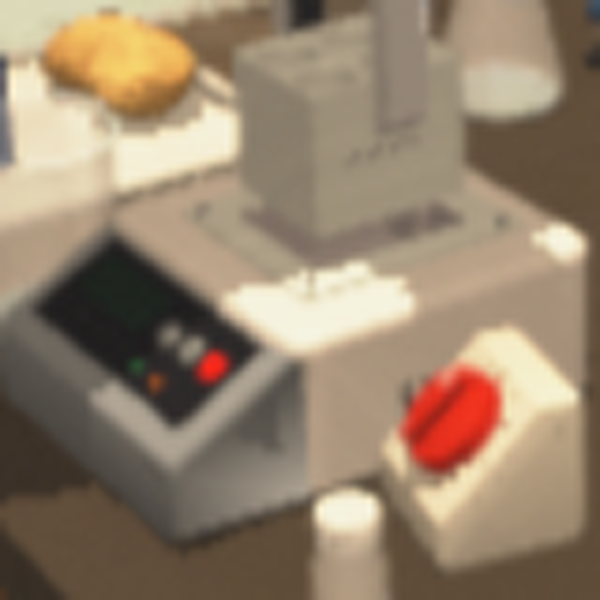

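Block hangs square over the well: its corners at (238,55), (317,240), (466,188) lie within ~1 mm of those expected for a centred grasp.

```bash
python3 -m handwheel '[[0,0,-0.3,1.6,2.5,0,-0.2],[0,0,-0.3,1.6,2.5,5,-0.2],[0,0,-0.3,1.6,2.5,10,-0.2],[0,0,-0.3,1.6,2.5,10,-0.2]]'
python3 -c "
from h import *
togo([.4865,-.024,.1011],91.4)"
```

```text
t: 13.15
eef_pos: [0.4866, -0.023, 0.1352]
tool_rot: [0.043, -3.141, 0.0]
ft_force: [-0.5, 0.3, -4.6]
width: 0.0597
grasp_force: 50.0
t 13.15 pos [ 0.4866 -0.023   0.1352] turn [-0.01 -0.04  0.17] shift [ 0.1 -1.  34.1] F [-0.5  0.3 -4.6] w 0.0597 q7 1.73
```

Bottom is now ~4 mm above the deck; going in gently.

```bash
python3 -m handwheel '[[0,0,0,0,-0.8,3,-0.2],[0,0,0,0,-0.8,6,-0.2],[0,0,0,0,-0.8,9,-0.2],[0,0,0,0,-0.8,12,-0.2]]'
```

```text
t: 13.65
eef_pos: [0.4878, -0.0237, 0.1239]
tool_rot: [-0.043, 3.139, -0.0]
ft_force: [5.3, -0.0, -2.4]
width: 0.0598
grasp_force: 49.9
```

```bash
python3 -m handwheel '[[0,0,0,-0.5,0,4,-0.2],[0,0,0,-0.5,0,8,-0.2],[0,0,0,-0.5,0,12,-0.2],[0,0,0,-0.5,0,16,-0.2]]' 55
```

```text
t: 14.15
eef_pos: [0.492, -0.0235, 0.1103]
tool_rot: [-0.043, 3.132, 0.001]
ft_force: [15.1, 2.3, 28.0]
width: 0.0599
grasp_force: 55.0
```

```bash
python3 -m handwheel '[[0,0,0,-3,0,0,-0.2],[0,0,0,-4,0,2,-0.2],[0,0,0,-4,0,5,-0.2],[0,0,0,-4,0,5,-0.2]]' 58
python3 -c "
from h import *
togo([.4865,-.024,.1011],91.4)"
```

```text
t: 14.65
eef_pos: [0.495, -0.0235, 0.1067]
tool_rot: [-0.042, 3.134, 0.002]
ft_force: [-9.0, 2.8, 71.7]
width: 0.0599
grasp_force: 58.0
t 14.65 pos [ 0.495  -0.0235  0.1067] turn [0.08 0.45 0.15] shift [ 8.6 -0.3  5.5] F [-9.   2.8 71.7] w 0.0599 q7 1.77
```

```bash
python3 -m handwheel '[[0,0,0,1.5,0,-3,-0.2],[0,0,0,1.5,0,-5,-0.2],[0,0,0,1.5,0,-5,-0.2]]'
python3 -c "
from h import *
togo([.4865,-.024,.1011],91.4)
g=eyes.grab_frame('scene')
b=cv2.resize(g['color'][165:225,200:280],(800,600),interpolation=2)
cv2.imwrite('pics/g5.png',b[:,:,::-1])
s=readout.get_state();p=s['eef_pos'];a=np.radians(1.4);Rz=np.array([[np.cos(a),-np.sin(a)],[np.sin(a),np.cos(a)]])
for z in(p[2]+.0039,.075):
  for c in((-35,-30),(35,-30),(35,30),(-35,30)):
    q=p[:2]+Rz@np.array(c)/1e3; print(c,round(z,3),((proj(g,[q[0],q[1],z])[0]-[200,165]+.5)*10).round(1))
"
```

```text
t: 15.02
eef_pos: [0.4932, -0.0234, 0.109]
tool_rot: [-0.043, 3.134, -0.0]
ft_force: [16.7, 0.4, -1.2]
width: 0.0595
grasp_force: 58.0
t 15.025 pos [ 0.4932 -0.0234  0.109 ] turn [-0.02  0.42  0.18] shift [ 6.8 -0.4  7.8] F [16.7  0.4 -1.2] w 0.0595 q7 1.76
(-35, -30) 0.113 [380.8 239.1]
(35, -30) 0.113 [575.  177.6]
(35, 30) 0.113 [463.1 113.5]
(-35, 30) 0.113 [273.  170.4]
(-35, -30) 0.075 [385.3 353.9]
(35, -30) 0.075 [576.5 289.4]
(35, 30) 0.075 [466.2 222. ]
(-35, 30) 0.075 [278.9 281.7]
```

View pics/g5.png

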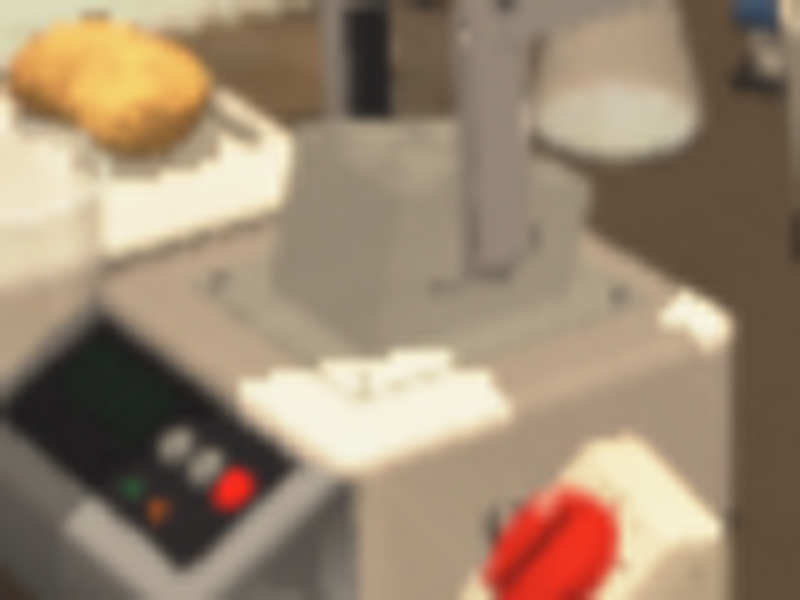

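The block has pitched about the pads: its front edge (295,140)-(275,285) leans ~10° back, front bottom perched on the clip nose. I lift it clear, turn it level, and check the lean numerically with line segments.

```bash
python3 -m handwheel '[[0,0,0,0,0,-8,-0.2],[0,0,0,0,0,-20,-0.2],[0,0,0,0,0,-32,-0.2],[0,0,0,0,0,-36,-0.2],[0,0,0,0,0,-36,-0.2]]'
cat >> h.py <<'E'
def lean():
    g=eyes.grab_frame('scene');s=readout.get_state();p=s['eef_pos']
    gr=cv2.cvtColor(g['color'],cv2.COLOR_RGB2GRAY)
    o=np.array([200,140]);L=cv2.createLineSegmentDetector().detect(cv2.resize(gr[140:230,200:280],None,fx=4,fy=4,interpolation=2))[0].reshape(-1,4)
    for l in L:
        d=l[2:]-l[:2]
        if abs(d[1])>60 and abs(d[0])<.35*abs(d[1]):
            a,b=(l[:2],l[2:]) if d[1]>0 else (l[2:],l[:2])
            print((a/4+o).round(1),(b/4+o).round(1),'dx/dy',((b-a)[0]/(b-a)[1]).round(3))
    for c in((-.035,-.03),(.035,-.03),(-.035,.03)):
        print('expect',c,proj(g,[[p[0]+c[0],p[1]+c[1],p[2]+.004],[p[0]+c[0],p[1]+c[1],p[2]-.056]]).round(1).tolist())
E
python3 -c "
from h import *
togo([.4865,-.024,.145],91.4);lean()"
```

```text
t: 15.7
eef_pos: [0.4898, -0.0235, 0.1438]
tool_rot: [-0.043, 3.141, 0.0]
ft_force: [0.1, 0.5, -5.6]
width: 0.0594
grasp_force: 58.0
t 15.7 pos [ 0.4898 -0.0235  0.1438] turn [0.   0.01 0.18] shift [ 3.3 -0.4 -1.2] F [ 0.1  0.5 -5.6] w 0.0594 q7 1.73
[272.9 202. ] [272.6 229.5] dx/dy -0.012
expect (-0.035, -0.03) [[235.7, 177.9], [236.5, 196.4]]
expect (0.035, -0.03) [[255.9, 172.2], [256.1, 190.3]]
expect (-0.035, 0.03) [[225.3, 171.2], [226.3, 189.2]]
```

```bash
sed -i 's/>60 and/>28 and/' h.py; python3 -c "
from h import *
lean()"
```

```text
[237.8 153.6] [237.5 165.8] dx/dy -0.027
[272.8 206.1] [272.6 229.2] dx/dy -0.009
[273.1 196.7] [272.9 205.8] dx/dy -0.029
[267.9 166.8] [269.9 177.1] dx/dy 0.194
[257.4 158.6] [254.2 169.7] dx/dy -0.284
[235.4 213.9] [235.8 223.3] dx/dy 0.039
[251.8 159.8] [251.9 169.5] dx/dy 0.004
expect (-0.035, -0.03) [[235.7, 177.9], [236.5, 196.5]]
expect (0.035, -0.03) [[255.8, 172.2], [256.1, 190.3]]
expect (-0.035, 0.03) [[225.3, 171.3], [226.3, 189.2]]
```

```bash
python3 -m handwheel '[[0,-5,0,0,0,-2,-0.2],[0,-10,0,0,0,-2,-0.2],[0,-10,0,0,0,-2,-0.2]]'
python3 -c "
from h import *
togo([.4865,-.024,.145],91.4)
g=eyes.grab_frame('scene')
b=cv2.resize(g['color'][155:215,200:280],(800,600),interpolation=2)
b=cv2.createCLAHE(3,(4,4)).apply(cv2.cvtColor(b,cv2.COLOR_RGB2GRAY))
cv2.imwrite('pics/g6.png',b)
s=readout.get_state();p=s['eef_pos']
for z in(.004,-.056):
  for c in((-.035,-.03),(.035,-.03),(-.035,.03)): print(c,z,((proj(g,[p[0]+c[0],p[1]+c[1],p[2]+z])[0]-[200,155]+.5)*10).round(0))
"
```

```text
t: 16.18
eef_pos: [0.4886, -0.0236, 0.1454]
tool_rot: [-0.041, 2.968, 0.004]
ft_force: [0.2, 0.4, -5.4]
width: 0.0595
grasp_force: 58.0
t 16.175 pos [ 0.4886 -0.0236  0.1454] turn [0.04 9.93 0.17] shift [ 2.2 -0.4 -0. ] F [ 0.2  0.4 -5.4] w 0.0595 q7 1.72
(-0.035, -0.03) 0.004 [361. 227.]
(0.035, -0.03) 0.004 [563. 170.]
(-0.035, 0.03) 0.004 [257. 161.]
(-0.035, -0.03) -0.056 [369. 413.]
(0.035, -0.03) -0.056 [565. 352.]
(-0.035, 0.03) -0.056 [266. 341.]
```

View pics/g6.png

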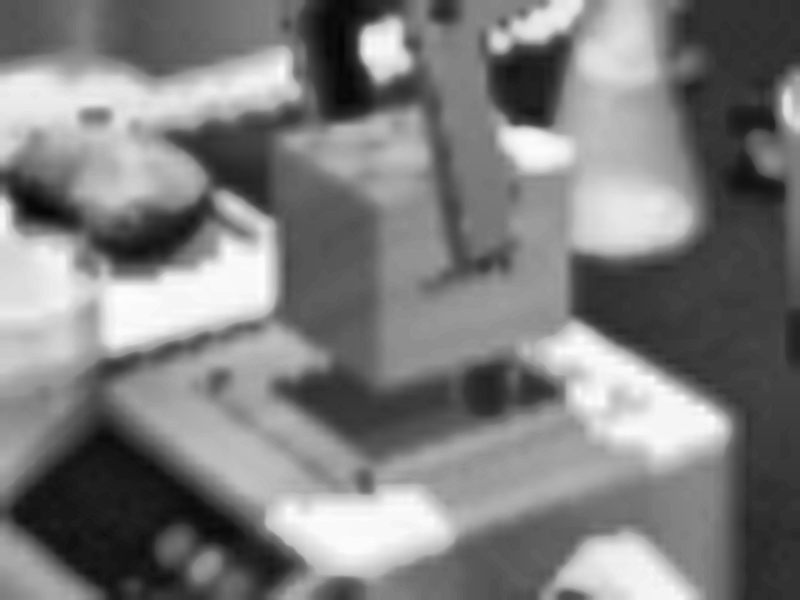

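The block is nearly level now (edges (277,140)-(280,320), (572,165)-(570,320); ~1.5° left), and has slid ~7 mm up in the jaws (bottom corner (375,388)). Well corners in view at about (370,455) and (565,395).

```bash
python3 -m handwheel '[[0,-1.5,0,0,0,0,-0.2],[0,-1.5,0,0,0,0,-0.2]]'
python3 -c "
from h import *
np.set_printoptions(precision=4,suppress=True)
togo([.4865,-.024,.13],91.4)
g=eyes.grab_frame('scene')
P=lambda u:np.array(u)/10+[200,155]-.45
print('blk bottom',plane(g,P([[375,388],[570,322]]),.0964),'well front/right corners',plane(g,P([[370,455],[565,395],[275,385]]),.075))
"
```

```text
t: 16.48
eef_pos: [0.4897, -0.0237, 0.1455]
tool_rot: [-0.04, 2.941, 0.004]
ft_force: [-0.4, 0.1, -5.9]
width: 0.0596
grasp_force: 58.0
t 16.475 pos [ 0.4897 -0.0237  0.1455] turn [ 0.01 11.47  0.17] shift [ 6.3 -0.2 14.5] F [-0.4  0.1 -5.9] w 0.0596 q7 1.72
blk bottom [[ 0.4576 -0.0525  0.0964]
 [ 0.5293 -0.0493  0.0964]] well front/right corners [[ 0.4549 -0.0526  0.075 ]
 [ 0.5239 -0.054   0.075 ]
 [ 0.4554  0.004   0.075 ]]
```

```bash
python3 -m handwheel '[[0,0,0,1.6,0,7.8,-0.2],[0,0,0,3.2,0,15.7,-0.2],[0,0,0,4.4,0,21.5,-0.2],[0,0,0,5.2,0,25.5,-0.2],[0,0,0,5.2,0,25.5,-0.2]]'
```

```text
t: 17.15
eef_pos: [0.49, -0.0236, 0.1202]
tool_rot: [-0.04, 2.94, 0.005]
ft_force: [-17.0, 0.4, 28.9]
width: 0.0596
grasp_force: 58.0
```

```bash
python3 -m handwheel '[[0,0,0,1.5,0,-1,-0.2],[0,0,0,2.5,0,-1,-0.2],[0,0,0,2.5,0,-1,-0.2]]'
```

```text
t: 17.52
eef_pos: [0.4869, -0.0237, 0.1198]
tool_rot: [-0.041, 2.941, 0.004]
ft_force: [0.3, -0.4, -5.8]
width: 0.0597
grasp_force: 58.0
```

```bash
python3 -m handwheel '[[0,0,0,0.4,0,2,-0.2],[0,0,0,0.8,0,4,-0.2],[0,0,0,0.8,0,4,-0.2]]'; python3 -m handwheel '[[0,0,0,0.4,0,2,-0.2],[0,0,0,0.8,0,4,-0.2],[0,0,0,0.8,0,4,-0.2]]'
```

```text
t: 17.9
eef_pos: [0.4871, -0.0237, 0.1158]
tool_rot: [-0.04, 2.941, 0.004]
ft_force: [0.2, -0.9, -4.3]
width: 0.0592
grasp_force: 58.0
t: 18.27
eef_pos: [0.4875, -0.0237, 0.112]
tool_rot: [-0.04, 2.94, 0.004]
ft_force: [2.3, 0.4, -6.6]
width: 0.0597
grasp_force: 58.0
```

```bash
python3 -m handwheel '[[0,0,0,-1.6,0,2,-0.2],[0,0,0,-1.2,0,4,-0.2],[0,0,0,-1.2,0,4,-0.2]]'
```

```text
t: 18.65
eef_pos: [0.4878, -0.0237, 0.1078]
tool_rot: [-0.04, 2.943, 0.004]
ft_force: [-9.3, 0.5, 1.9]
width: 0.0597
grasp_force: 58.0
```

```bash
python3 -m handwheel '[[0,0,0,0.6,0,2,-0.2],[0,0,0,1,0,4,-0.2],[0,0,0,1,0,4,-0.2]]'
```

```text
t: 19.02
eef_pos: [0.4878, -0.0237, 0.1037]
tool_rot: [-0.04, 2.943, 0.005]
ft_force: [-7.5, -0.3, 1.7]
width: 0.0596
grasp_force: 58.0
```

```bash
python3 -m handwheel '[[0,0,0,0.6,0,2,-0.2],[0,0,0,0.9,0,4,-0.2],[0,0,0,0.9,0,4,-0.2]]'
```

```text
t: 19.4
eef_pos: [0.4878, -0.0237, 0.0997]
tool_rot: [-0.04, 2.943, 0.005]
ft_force: [-7.2, 0.3, 0.6]
width: 0.0593
grasp_force: 58.0
```

```bash
python3 -m handwheel '[[0,0,0,0.4,0,2,-0.2],[0,0,0,0.4,0,2,0.5],[0,0,0,0.4,0,2,0.9],[0,0,0,0.4,0,2,0.9]]'; python3 -m handwheel '[[0,0,0,0,0,-20,0.5],[0,6,0,0,0,-45,0],[0,11.3,0,0,0,-50,-0.5],[0,11.3,0,0,0,-50,-1],[0,11.3,0,0,0,-50,-1]]' 30
python3 -c "
from h import *
togo([.4855,-.0237,.13],91.4)"
```

```text
t: 19.9
eef_pos: [0.4892, -0.0236, 0.0982]
tool_rot: [-0.041, 2.94, 0.004]
ft_force: [0.6, 0.0, 0.3]
width: 0.0858
grasp_force: 0.0
t: 20.52
eef_pos: [0.4785, -0.024, 0.1464]
tool_rot: [-0.043, 3.137, -0.0]
ft_force: [-0.7, -0.5, 0.0]
width: 0.0426
grasp_force: 0.0
t 20.525 pos [ 0.4785 -0.024   0.1464] turn [-0.01  0.24  0.17] shift [-7.   0.1 16.5] F [-0.7 -0.5  0. ] w 0.0426 q7 1.72
```

```bash
python3 -m handwheel '[[0,0.2,0,-7,0,5,-1],[0,0.2,0,-7,0,14,-1],[0,0.2,0,-7,0,17,-1],[0,0.2,0,-7,0,17,-1]]'; python3 -m handwheel '[[0,0,0,0,0,2,-1],[0,0,0,0,0,4,-1],[0,0,0,0,0,4,-1]]'
```

```text
t: 21.02
eef_pos: [0.4857, -0.0238, 0.1297]
tool_rot: [0.043, -3.141, 0.0]
ft_force: [0.6, 0.9, 0.5]
width: 0.0027
grasp_force: 0.0
t: 21.4
eef_pos: [0.4862, -0.0237, 0.1261]
tool_rot: [-0.043, 3.141, -0.0]
ft_force: [2.1, 1.0, 1.5]
width: 0.0
grasp_force: 0.8
```

```bash
python3 -m handwheel '[[0,0,0,0,0,2,-1],[0,0,0,0,0,3,-1],[0,0,0,0,0,3,-1]]';python3 -m handwheel '[[0,0,0,0,0,2,-1],[0,0,0,0,0,2,-1]]'
```

```text
t: 21.78
eef_pos: [0.4865, -0.0241, 0.1241]
tool_rot: [-0.043, 3.14, 0.0]
ft_force: [-5.6, -2.5, 26.9]
width: 0.0003
grasp_force: 13.5
t: 22.02
eef_pos: [0.4868, -0.0241, 0.1237]
tool_rot: [-0.042, 3.14, 0.002]
ft_force: [-20.7, -1.4, 68.7]
width: 0.0004
grasp_force: 36.6
```

Contact at tip height 0.105 = block home, firm at 69 N. Now up and over to the vial.

```bash
python3 -m handwheel '[[0,0,0,0,0,-20,-1],[0,0,0,10,-40,-60,-0.5],[0,0,0,16,-100,-65,-0.3],[0,0,0,16,-160,-65,-0.3],[0,0,0,16,-220,-65,-0.3]]' 8
python3 - <<'E'
from h import *
np.set_printoptions(precision=4,suppress=True)
togo([.4715,-.2935,.12],91.4)
f=eyes.grab_frame('top');g=eyes.grab_frame('scene')
print('home corners top px',proj(f,[[.489+a,-.0237+b,.105] for a,b in((-.035,-.03),(.035,-.03),(.035,.03),(-.035,.03))]).round(1).tolist())
for n,F in(('top',f),('scene',g)):
    gr=cv2.cvtColor(F['color'],cv2.COLOR_RGB2GRAY)
    c=proj(F,[.4865,-.0237,.105])[0].astype(int);k=6
    w=cv2.resize(gr[c[1]-16:c[1]+16,c[0]-16:c[0]+16],None,fx=k,fy=k,interpolation=2)
    cv2.imwrite(f'pics/w_{n}.png',w)
    for th in(90,110,130,150,170,190):
        r=[(a[4],((b+.5)/k-.5+c-16)) for a,b,m in comps(w<th,150) if a[4]<2500 and .5<a[2]/a[3]<3]
        print(n,th,[(s,plane(F,[q],.105)[0][:2].round(4).tolist()) for s,q in r])
E
```

```text
t: 22.65
eef_pos: [0.4756, -0.2456, 0.186]
tool_rot: [0.044, -3.141, -0.001]
ft_force: [0.7, 1.3, 0.4]
width: 0.0325
grasp_force: 0.0
t 22.65 pos [ 0.4756 -0.2456  0.186 ] turn [ 0.03 -0.01  0.21] shift [  5.4 -47.8  66. ] F [0.7 1.3 0.4] w 0.0325 q7 2.21
home corners top px [[266.2, 222.4], [266.8, 197.2], [245.2, 196.7], [244.6, 221.8]]
top 90 []
top 110 []
top 130 []
top 150 []
top 170 []
top 190 []
scene 90 []
scene 110 []
scene 130 []
scene 150 []
scene 170 []
scene 190 [(np.int32(394), [0.5017, -0.0109])]
```

Run:
```python
from h import *
for n,(r0,r1,c0,c1) in dict(top=(192,226,240,272),scene=(165,200,215,265)).items():
    F=eyes.grab_frame(n);gr=cv2.cvtColor(F['color'],cv2.COLOR_RGB2GRAY)
    print(n,r0,c0)
    for r in range(r0,r1): print(r,' '.join('%2d'%(v//4) for v in gr[r,c0:c1]))
```

```text
top 192 240
192 63 63 63 63 63 63 63 63 63 63 63 63 63 63 63 63 63 63 63 63 63 63 63 63 63 63 63 63 63 63 63 63
193 63 63 63 63 63 63 63 63 63 63 63 63 63 63 63 63 63 63 63 63 63 63 63 63 63 63 63 63 63 63 63 63
194 63 60 63 63 63 63 63 63 63 63 63 63 63 63 63 63 63 63 63 63 63 63 63 63 63 63 63 63 63 63 61 63
195 63 34 56 63 63 63 63 63 63 63 63 63 63 63 63 61 59 63 63 63 63 63 63 63 63 63 63 63 63 54 37 62
196 63 61 63 63 63 63 63 63 63 63 63 63 63 63 63 60 57 63 63 63 63 63 63 63 63 63 63 63 63 62 61 63
197 63 63 63 63 63 63 63 63 63 63 63 63 63 63 63 63 63 63 62 63 63 63 63 63 63 63 63 63 63 63 63 63
198 63 63 63 63 63 59 63 63 63 63 63 63 63 63 61 63 63 62 55 63 63 63 63 63 63 63 63 63 63 63 63 63
199 63 63 63 63 63 56 63 63 63 63 63 63 63 63 39 58 59 46 60 63 63 63 63 63 63 63 63 61 63 63 63 63
200 63 63 63 63 63 56 63 63 63 63 63 63 63 63 61 55 53 62 63 63 63 63 63 63 63 63 63 61 63 63 63 63
201 63 63 63 63 63 56 63 63 63 63 62 62 63 63 63 62 60 63 63 63 62 62 63 63 63 63 63 61 63 63 63 63
202 63 63 63 63 63 56 63 63 62 53 52 52 52 59 63 63 63 63 61 61 53 53 52 59 63 63 63 61 
[... 7015 characters left out ...]
 35 36 37 37 37 37 37 37 37 37 37 37 37 38 40 44 49 55 57 58 59 59 59 59 51 52 54 56
196 59 60 60 60 60 60 60 57 52 55 59 60 60 60 58 53 44 37 35 34 34 34 35 36 37 37 37 37 37 37 37 37 37 37 42 46 55 57 58 59 59 59 59 57 56 54 53 57 58 59
197 57 59 60 60 60 60 60 60 57 56 55 59 60 60 60 58 56 49 39 35 34 34 35 37 37 37 37 37 37 37 36 40 46 54 57 58 59 59 59 59 57 57 56 55 57 57 58 60 60 60
198 51 56 58 60 60 60 60 60 60 59 58 55 57 59 59 59 59 58 53 43 36 35 35 36 37 37 38 38 40 45 54 56 58 59 60 60 59 57 57 56 55 58 58 58 59 60 60 60 60 60
199 38 48 54 58 60 60 60 60 60 60 60 58 57 57 59 59 60 59 59 56 46 38 35 37 40 44 49 55 56 58 59 60 60 59 59 57 54 54 57 58 58 60 60 60 60 60 60 60 60 60
```

Run:
```python
from h import *
np.set_printoptions(precision=4,suppress=True)
f=eyes.grab_frame('top')
h=plane(f,[[251.1,206],[261.1,206],[251.1,216.3],[261.2,216.4]],.105);print(h,h.mean(0))
print('edges',plane(f,[[245,223],[266.8,223]],.105),plane(f,[[256,199.5]],.105))
gr=cv2.cvtColor(f['color'],cv2.COLOR_RGB2GRAY);print(gr[214:226,340:356]//4)
togo([.4715,-.2935,.12],91.4)
```

```text
[[ 0.4984 -0.0107  0.105 ]
 [ 0.4991 -0.0385  0.105 ]
 [ 0.4698 -0.0114  0.105 ]
 [ 0.4702 -0.0394  0.105 ]] [ 0.4844 -0.025   0.105 ]
edges [[ 0.4508  0.005   0.105 ]
 [ 0.4523 -0.0553  0.105 ]] [[ 0.5169 -0.0239  0.105 ]]
[[15 26 30 30 29 25 22 21 20 19 20 20 21 21 22 22]
 [24 30 28 25 21 18 17 18 19 20 20 21 21 22 22 22]
 [27 25 23 17 16 17 18 18 19 20 21 21 22 22 22 23]
 [23 17 17 16 17 18 18 19 20 20 21 21 22 22 22 23]
 [16 15 16 17 17 18 19 20 20 20 21 21 22 22 23 23]
 [15 16 17 17 18 18 19 20 20 21 21 22 22 22 23 23]
 [16 16 17 18 18 19 20 20 21 21 22 22 22 23 23 23]
 [16 17 17 18 19 19 20 20 21 21 22 22 22 23 23 23]
 [16 17 18 18 19 20 20 20 21 22 22 22 23 23 23 24]
 [17 17 18 19 19 20 20 21 21 22 22 22 23 23 23 23]
 [17 18 18 19 20 20 21 21 21 22 22 23 23 23 23 24]
 [18 18 19 20 20 20 21 21 22 22 22 23 23 23 24 24]]
t 22.9 pos [ 0.4757 -0.2436  0.1856] turn [ 0.03 -0.07  0.17] shift [  5.5 -49.9  65.5] F [ 0.5  0.5 -0.1] w 0.0331 q7 2.2
```

```bash
python3 -m handwheel '[[0,0,0.2,4.5,-40,10,0.1],[0,0,0.2,4.5,-50,40,0.1],[0,0,0.2,4.5,-50,65,0.1],[0,0,0.2,4.5,-50,65,0.1],[0,0,0.2,4.5,-50,65,0.1]]' 8
python3 -c "
from h import *
togo([.4705,-.2935,.053],91.4)"
```

```text
t: 23.52
eef_pos: [0.4735, -0.2935, 0.122]
tool_rot: [-0.04, 3.141, -0.0]
ft_force: [0.6, 0.3, 0.3]
width: 0.0518
grasp_force: 0.0
t 23.525 pos [ 0.4735 -0.2935  0.122 ] turn [-0.    0.04  0.05] shift [ 3.1  0.1 69. ] F [0.6 0.3 0.3] w 0.0518 q7 2.35
```

```bash
python3 -m handwheel '[[0,0,0,3,0,15,0.1],[0,0,0,3,0,40,0.1],[0,0,0,3,0,60,0.1],[0,0,0,3,0,68,0.1],[0,0,0,3,0,68,0.1]]' 8
python3 -c "
from h import *
togo([.4705,-.2935,.053],91.4)"
```

```text
t: 24.15
eef_pos: [0.4698, -0.2943, 0.0528]
tool_rot: [0.037, -3.141, -0.0]
ft_force: [-0.2, 0.2, 0.4]
width: 0.0519
grasp_force: 0.0
t 24.15 pos [ 0.4698 -0.2943  0.0528] turn [ 0.   -0.03 -0.03] shift [-0.7  0.8 -0.2] F [-0.2  0.2  0.4] w 0.0519 q7 2.41
```

```bash
python3 -m handwheel '[[0,0,0,0,0,0,-0.2],[0,0,0,0,0,0,-0.4],[0,0,0,0,0,0,-0.55],[0,0,0,0,0,0,-0.65],[0,0,0,0,0,0,-0.75]]' 8
python3 -m handwheel '[[0,0,0,0,0,0,-0.8],[0,0,0,0,0,0,-0.8],[0,0,0,0,0,0,-0.8]]' 8
```

```text
t: 24.78
eef_pos: [0.4701, -0.2943, 0.0532]
tool_rot: [-0.038, 3.141, -0.0]
ft_force: [-0.1, -0.6, 1.6]
width: 0.0182
grasp_force: 8.0
t: 25.15
eef_pos: [0.47, -0.2943, 0.0531]
tool_rot: [-0.038, 3.141, -0.0]
ft_force: [0.9, 0.4, 3.5]
width: 0.0179
grasp_force: 8.0
```

```bash
python3 -m handwheel '[[0,0,0,0,0,-10,-0.8],[0,0,0,0,0,-40,-0.8],[0,0,0,0,0,-80,-0.8],[0,0,0,0,0,-115,-0.8],[0,0,0,0,0,-137,-0.8]]' 10
python3 - <<'E'
from h import *
np.set_printoptions(precision=4,suppress=True)
togo([.4703,-.0385,.19],91.4)
for n in('top','scene'):
    F=eyes.grab_frame(n);q=proj(F,[[.4705,-.2943,.03],[.4705,-.2943,.15]]).round(0).astype(int);print(n,q.tolist())
    gr=cv2.cvtColor(F['color'],cv2.COLOR_RGB2GRAY)
    if n=='scene':
        x,y=q[1]
        for r in range(y-10,y+18): print(r,' '.join('%2d'%(v//4) for v in gr[r,x-18:x+18]))
        print('c0',x-18, proj(F,[[.4705,-.2943,.14],[.4705,-.2943,.196]]).round(1).tolist())
E
```

```text
t: 25.78
eef_pos: [0.4701, -0.2945, 0.1923]
tool_rot: [-0.037, 3.14, -0.001]
ft_force: [0.0, -0.3, -0.3]
width: 0.0181
grasp_force: 10.0
t 25.775 pos [ 0.4701 -0.2945  0.1923] turn [-0.04  0.09 -0.04] shift [ -6.3 255.9   2.2] F [ 0.  -0.3 -0.3] w 0.0181 q7 2.3
top [[347, 220], [357, 217]]
scene [[292, 250], [294, 209]]
199 20 20 20 20 20 20 20 20 20 20 20 20 22 22 19 23 33 38 38 34 31 30 33 33 32 31 28 25 22 20 20 20 20 19 20 20
200 20 20 20 20 20 20 20 20 20 20 20 20 20 20 21 25 34 38 39 34 31 30 31 30 28 26 23 21 20 20 20 20 20 20 20 20
201 20 20 20 20 20 20 20 20 20 20 20 20 20 20 21 25 35 38 39 34 31 30 30 27 24 22 21 20 20 20 20 20 20 20 20 20
202 20 20 20 20 20 20 20 20 20 20 20 20 20 20 21 27 35 38 39 36 34 34 33 27 22 20 20 20 20 20 20 20 20 20 20 20
203 20 20 20 20 20 20 20 20 20 20 20 20 20 20 21 27 35 38 39 39 37 36 34 27 22 22 20 20 20 20 20 21 20 20 20 20
204 20 20 20 20 20 20 20 20 20 20 20 20 20 20 21 27 35 38 39 39 38 38 36 35 34 33 29 24 21 20 20 20 20 20 20 20
205 20 20 20 20 20 20 20 20 20 20 20 20 20 20 21 27 35 37 39 39 39 41 45 53 55 55 54 44 29 21 20 20 20 20 
[... 1697 characters left out ...]
0 20 20 20 20 20 20 20 20 20 20 20 20 20 20 20 21 25 34 37 39 40 40 40 39 36 30 23 20 20 20 20 20 20
222 20 19 20 19 20 20 20 20 20 20 20 20 20 20 20 20 20 20 21 25 34 37 39 40 40 40 40 36 29 22 20 20 20 20 20 20
223 20 20 20 20 20 20 20 20 20 20 20 20 20 20 20 20 20 20 21 25 34 37 39 40 40 40 39 36 28 22 20 20 20 20 19 20
224 19 20 20 20 19 19 20 20 20 20 20 20 20 20 20 20 20 20 21 26 34 37 39 40 40 39 38 35 28 22 20 20 20 20 20 20
225 20 20 20 20 20 20 20 20 20 20 20 20 20 20 20 20 20 20 21 26 34 37 39 39 40 39 38 35 27 22 20 20 20 19 20 20
226 20 20 19 20 20 20 20 20 20 20 20 20 20 20 20 20 20 20 21 26 34 38 39 40 40 39 38 34 26 21 20 20 20 20 20 19
c0 276 [[293.7, 212.4], [294.5, 191.6]]
```

```bash
python3 -m handwheel '[[0,0,0,-1,40,0,-0.8],[0,0,0,-2,95,0,-0.8],[0,0,0,-3.5,150,0,-0.8],[0,0,0,-4.5,205,0,-0.8],[0,0,0,-5.5,245,0,-0.8]]'
python3 -m handwheel '[[0,0,0,0,9,0,-0.8],[0,0,0,0,11,10,-0.8],[0,0,0,0,11,20,-0.8],[0,0,0,0,11,20,-0.8]]'
python3 -c "
from h import *
togo([.4695,-.0385,.158],91.4)"
```

```text
t: 26.5
eef_pos: [0.469, -0.0468, 0.1897]
tool_rot: [0.04, -3.141, -0.0]
ft_force: [0.4, -0.3, -0.6]
width: 0.018
grasp_force: 10.0
t: 27.0
eef_pos: [0.4687, -0.0393, 0.169]
tool_rot: [0.035, -3.139, 0.001]
ft_force: [-0.2, 0.4, -0.1]
width: 0.0182
grasp_force: 10.0
t 27.0 pos [ 0.4687 -0.0393  0.169 ] turn [-0.04 -0.11 -0.12] shift [-0.9  0.8 11. ] F [-0.2  0.4 -0.1] w 0.0182 q7 1.73
```

```bash
python3 -m handwheel '[[0,0,0,-0.8,0.8,5,-0.8],[0,0,0,-0.8,0.8,11,-0.8],[0,0,0,-0.8,0.8,11,-0.8]]'
python3 -m handwheel '[[0,0,0,0,0,2,-0.8],[0,0,0,0,0,4,-0.8],[0,0,0,0,0,6,-0.8],[0,0,0,0,0,6,-0.8]]'
```

```text
t: 27.38
eef_pos: [0.4698, -0.0375, 0.1586]
tool_rot: [0.038, -3.141, 0.0]
ft_force: [-0.5, -0.5, 0.2]
width: 0.0182
grasp_force: 10.0
t: 27.88
eef_pos: [0.47, -0.0374, 0.1529]
tool_rot: [0.038, -3.141, 0.0]
ft_force: [0.5, -0.7, -0.8]
width: 0.0181
grasp_force: 10.0
```

```bash
python3 -m handwheel '[[0,0,0,0,-0.8,1,-0.8],[0,0,0,0,-0.8,3,-0.8],[0,0,0,0,-0.8,5,-0.8],[0,0,0,0,-0.8,5,-0.8]]'
```

```text
t: 28.38
eef_pos: [0.47, -0.0382, 0.1479]
tool_rot: [0.038, -3.141, 0.0]
ft_force: [0.7, 0.0, 0.5]
width: 0.0179
grasp_force: 10.0
```

```bash
python3 -m handwheel '[[0,0,0,0,0,2,-0.8],[0,0,0,0,0,4,-0.8],[0,0,0,0,0,6,-0.8],[0,0,0,0,0,6,-0.8]]'
```

```text
t: 28.88
eef_pos: [0.47, -0.0382, 0.1419]
tool_rot: [0.038, -3.141, 0.0]
ft_force: [0.0, 0.2, -0.7]
width: 0.018
grasp_force: 10.0
```

```bash
python3 -m handwheel '[[0,0,0,0,0,4,-0.8],[0,0,0,0,0,8,-0.8],[0,0,0,0,0,12,-0.8],[0,0,0,0,0,13,-0.8],[0,0,0,0,0,13,-0.8]]'; python3 -m handwheel '[[0,0,0,0,0,1,-0.8],[0,0,0,0,0,2,-0.8],[0,0,0,0,0,2,-0.8]]'
```

```text
t: 29.5
eef_pos: [0.4701, -0.0382, 0.129]
tool_rot: [0.038, -3.141, 0.0]
ft_force: [-0.4, 0.0, 0.5]
width: 0.0181
grasp_force: 10.0
t: 29.88
eef_pos: [0.4703, -0.0382, 0.1272]
tool_rot: [-0.038, 3.141, -0.0]
ft_force: [-0.1, 0.1, 2.9]
width: 0.0182
grasp_force: 10.0
```

Contact at the hole floor (TCP 0.127 as expected). Release and back off.

```bash
python3 -m handwheel '[[0,0,0,0,0,0,-0.5],[0,0,0,0,0,0,-0.1],[0,0,0,0,0,0,0],[0,0,0,0,0,0,0]]'; python3 -m handwheel '[[0,0,0,0,0,-20,0],[0,0,0,0,0,-50,0],[0,0,0,10,-40,-75,0],[0,0,0,10,-100,-75,0],[0,0,0,10,-160,-75,0]]';python3 -m handwheel '[[0,0,0,0,-60,0,0],[0,0,0,0,-60,0,0]]'
python3 - <<'E'
from h import *
F=eyes.grab_frame('scene');f=eyes.grab_frame('top')
print('expect scene vial top/bottom-at-block',proj(F,[[.47,-.0385,.133],[.47,-.0385,.105]]).round(1).tolist(),'top',proj(f,[[.47,-.0385,.133],[.47,-.0385,.105]]).round(1).tolist())
gr=cv2.cvtColor(F['color'],cv2.COLOR_RGB2GRAY)
for r in range(164,200): print(r,' '.join('%2d'%(v//4) for v in gr[r,215:262]))
gr=cv2.cvtColor(f['color'],cv2.COLOR_RGB2GRAY)
for r in range(197,225): print(r,' '.join('%2d'%(v//4) for v in gr[r,243:272]))
E
```

```text
t: 30.38
eef_pos: [0.4701, -0.0382, 0.127]
tool_rot: [0.038, -3.141, 0.0]
ft_force: [-0.1, -0.3, -0.0]
width: 0.0464
grasp_force: 0.0
t: 31.0
eef_pos: [0.4641, -0.1998, 0.2027]
tool_rot: [-0.04, 3.14, 0.0]
ft_force: [1.4, 0.7, 0.3]
width: 0.047
grasp_force: 0.0
t: 31.25
eef_pos: [0.4642, -0.2628, 0.202]
tool_rot: [0.028, -3.141, 0.003]
ft_force: [-0.4, 1.2, 0.1]
width: 0.0473
grasp_force: 0.0
expect scene vial top/bottom-at-block [[237.7, 179.4], [238.0, 188.0]] top [[261.1, 215.8], [260.9, 216.5]]
164 50 51 52 51 52 52 52 51 51 50 49 49 44 43 43 42 33 31 32 31 26 24 24 24 23 23 23 22 22 22 22 21 21 20 19 20 20 20 20 20 26 34 37 39 40 40 40
165 52 52 52 51 51 49 47 48 45 43 43 43 39 33 32 31 25 23 23 23 23 23 23 23 23 23 23 23 22 22 22 21 21 20 20 20 20 20 20 21 28 35 38 39 40 40 40
166 52 50 49 49 47 43 41 42 40 34 32 32 31 26 24 24 23 23 23 22 22 23 23 23 23 23 23 23 23 23 22 22 22 21 21 20 20 20 19 21 31 36 38 39 40 41 40
167 47 45 43 43 41 34 32 33 32 28 27 26 26 25 25 25 25 25 24 24 23 23 23 23 23 23 23 23 23 23 23 23 22 22 21 21 21 20 20 23 33 37 39 40 40 41 40
168 43 38 34 32 
[... 6471 characters left out ...]
 63 63 63 63 60 63 57 63 63 63 63 63 61 61 57 63 63 63 63 63 63
218 63 63 59 63 62 63 63 63 63 63 63 62 62 63 60 61 62 63 63 63 56 55 62 63 63 63 63 63 63
219 63 63 59 63 62 63 63 63 63 63 62 60 63 63 63 59 58 63 63 63 55 61 63 63 63 63 63 63 63
220 63 63 61 63 63 63 63 63 62 63 61 63 63 63 63 63 60 60 58 63 61 63 63 63 63 63 63 63 63
221 63 63 62 63 63 63 63 63 63 63 63 63 63 63 63 63 63 63 63 63 63 63 63 63 63 63 63 63 63
222 63 63 61 61 61 61 61 61 61 61 61 61 61 61 61 61 61 61 61 61 61 61 61 60 63 63 63 63 63
223 63 63 57 43 43 43 43 43 39 54 53 53 53 53 52 52 55 44 54 54 54 54 54 52 63 63 63 63 63
224 63 63 62 61 61 61 62 62 61 63 63 63 63 62 62 63 63 61 63 63 63 63 61 62 63 63 63 63 63
```

The vial cap is where expected (scene (238,179)): upright, 28 mm proud. Handing in.

```bash
python3 -c "
from workcell import workorder
print(workorder.close_job())"
```

```text
the job is handed in; nothing more can be done
None
```

I handed the job in at about 31 s with no verdict returned: the tube block is on the cutting board, the vial block was pressed to its home height in the well after a tilted first try I had to lift out and redo, and the vial stands upright at the bottom of its front-right hole.

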